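# Take the point chisel out of the air hammer's sprung retainer and lay it on its rest

### The job

The point chisel is locked in the nose of the clamped air hammer by a sprung sleeve: push the sleeve right back, draw the chisel out while it is back, and let the sleeve snap fully forward again. Then lay the chisel down, without dropping it, in both saddles of the empty wooden rest and let go. Do not press hard on the hammer, and leave the spare chisel, the carved bear and the stone block where they are.

Things in the scene. Friction and masses are not known exactly. Their poses are not given: they have to be found in the camera images.
- hammer_clamp: Steel bench clamp, fixed, holding an aluminium air hammer level. Origin on the bench, below point flange when the sleeve is forward. x along the hammer's axis, out of its nose, towards the chisel's point; z up. Axis 100 mm above the bench. Below and ahead of sleeve and chisel the bench is clear; the clamp's jaws (top 136 mm up) and base lie behind x = -65 mm; the hammer reaches back to x = -355 mm.
- flange (a point): Centre of the flange's front face on the sleeve, on the axis when forward; moves with it; axes as the clamp. Flange: two wings, 17 to 31 mm to each side of the axis, from 16 below to 19 mm above it, 10 mm thick, a bar joining them above; behind it a 59 mm tube, top 30 mm over the axis. Fingers held low (tips 5 to 10 mm below the axis), one each side of the shank, push the wings back with their sides.
- sleeve (a joint): Sleeve position, m: 0 forward (chisel locked), 0.016 hard stop. Its guides slope: at the stop it is 14.5 mm back, 7 mm up. Push 3 to 6 N along the axis, then a sharp rise at the stop. Its bar blocks the chisel's collar below 0.010; have 0.0135 or more when the pull begins. As the chisel comes, the sleeve follows, rides on the collar (0.005 to 0.008) and snaps forward; fully once the tail is out.
- chisel: Steel point chisel, 210 mm, 0.46 kg. Origin on its axis 97.5 mm from the tail end; x towards the point. From the tail: 22 mm diameter to 90 mm, collar 30 mm to 96 mm, round shank 18 mm to 166 mm, then the point. Locked: level, origin 26.5 mm behind the flange's face, 86 mm stick out, 8 mm of play outwards. Pinch the shank close to the flange and draw level along x: 5 to 10 N; clear after 124 mm.
- rest_empty: Empty wooden rest, fixed: base 160 x 70 x 14 mm with two V saddles, each 14 mm thick, at x = -58 and +58 mm, V bottoms 58 mm and tops 83 mm above the bench, 50 mm wide at the top. Origin on the bench below the middle; x along the line of the saddles. The chisel belongs along x, either way round, its middle (origin) over the rest's, its axis then 72 mm up. Between the saddles is room for fingers.
- rest_used: The other rest, the same as the empty one (fixed, same frame and sizes); the spare chisel lies in it.
- spare_chisel: Spare chisel lying in the used rest: as the point chisel but ending in a flat blade 34 mm wide. Same origin and axes. To be left alone.
- bear: Carved bear of pink stone, about 125 x 40 x 70 mm, standing on the bench. Origin at the centre of its underside. To be left alone.
- stone_block: Rough block of pink stone, 60 x 120 x 50 mm (x, y, z). Origin at the centre of its underside. To be left alone.
Things that resemble listed ones, but are neither listed nor needed, are in the scene too. Leave any purple or red look-alike of the chisel alone.

How it is judged:
On the way, in this order (a step that is already met when the one before it is completed fails the run):
1. the sleeve is pushed back with the chisel still in the hammer (value of joint sleeve above 0.0115 m and x of chisel in the frame of hammer_clamp below -0.012 m), for 0.1 s.
2. the chisel is clear of the hammer and the sleeve has snapped fully forward (x of chisel in the frame of hammer_clamp above 0.098 m and value of joint sleeve below 0.0015 m), for 0.2 s.
At the end, for the whole second after the job is handed in: The chisel lies still, released, in both saddles of the empty rest (origin within 15 mm of its middle lengthwise, 8 mm across, 63 to 78 mm up, axis within 0.1 rad, either way round); sleeve forward within 1.5 mm; spare chisel, bear and block within 15 mm of their starts (x of chisel in the frame of rest_empty between -0.015 and 0.015 m and y of chisel in the frame of rest_empty between -0.008 and 0.008 m and z of chisel in the frame of rest_empty between 0.063 and 0.078 m and angle between the x axis of chisel and the x axis of rest_empty, either way round below 0.1 rad and linear speed of chisel below 0.02 m/s and value of joint sleeve below 0.0015 m and contact force between the fingers and chisel below 0.1 N and distance of each of spare_chisel, bear, stone_block from where it was at the start of the episode below 0.015 m); the robot touches nothing.
It fails at once if the hammer, its sleeve or its clamp is pushed by the robot with more than 60 N (contact force between any of the fingers, the arm and hammer_clamp above 60 N).
It fails at once if the chisel is dropped (falls free faster than 0.7 m/s) (contact force between the fingers and chisel below 0.1 N and linear speed of chisel above 0.7 m/s).
It fails at once if the spare chisel, bear or block is displaced by more than 15 mm (distance of any of spare_chisel, bear, stone_block from where it was at the start of the episode above 0.015 m).
It also fails if it takes over 51 s, if anything falls off the work surface, if the arm or the gripper's body presses on something with over 40 N, if the wrist force passes 120 N, or if a joint passes its speed limit or range.

### The arm

A 6-joint arm with a two-finger parallel gripper is mounted at the origin on the work surface. World frame = base frame: x ahead of the robot, y to its left, z up, the work surface at z = 0. Lengths are in m, angles in rad, forces in N, time in s.
With the tool pointing down it reaches from about 0.35 to 0.8 m from the base axis. Payload 7.3 kg.
Tool frame: the origin (TCP) lies between the finger pads; the fingertips stand 22 mm ahead of it and the grasp point (between the pads) lies 3 mm ahead of it (r.nose_length is the distance from the TCP to the fingertips, in m); z points along the fingers, y is the line along which they close (so a half turn about z gives the same grasp; the last joint's range is limited). The gripper opens to 85 mm and grips with 20 to 120 N. Pads are 22 mm wide; open, the fingers measure 114 mm over their backs; the gripper's body (76 mm by 85 mm) begins 54 mm behind the grasp point. The pads swing forward as they close: fully open they stand 13 mm farther back than shut.
Start: joints at [-1.361, 0.342, 1.524, -0, 1.275, -0.146], TCP at [0.183, -0.492, 0.253] pointing down, gripper open.
Joint ranges: [-2.53, 2.53], [-0.77, 2.02], [0.04, 2.7], [-1, 4.14], [0.28, 2.66], [-3.11, 3.11]. Speed limits (rad/s): [2.57, 2.57, 3.14, 3.14, 3.14, 3.14].

### API

Orientations are given as a unit quaternion [w, x, y, z].
In Python, from bench import r, claw, sense, eyes gives the robot as it stands. The module is installed in compiled form; this text tells all that it offers. Calls block until the motion is done:
- r.move_to(position, orientation): joint-space move of the TCP to a pose.
- r.move_l(position, orientation=None, vel=0.15, force_limit=None): straight line of the TCP; orientation=None keeps the orientation; vel is the mean speed in m/s. With force_limit (N) it stops when the force on the tool has changed by that much, and returns True; else False.
- r.goto_joints(angles): joint-space move.
- claw.move_gripper(opening): opening from 0.0 (shut) to 1.0 (fully open); the grip force is fixed at half the most; returns when the fingers have stopped.
- r.wait(seconds).
- r.solve_ik(position, orientation): joint angles nearest the present ones, or None.
- sense(): the state.
- eyes.snapshot(name): name is "side" or "top"; returns a dict with "color" (384x512x3 uint8, blue, green, red), "z_map" (384x512 float32, m along the optical axis (not along the pixel's ray), 0 where there is no reading), "fx", "fy", "cx", "cy" (pixels), "k1" (the pictures are not rectified: a ray, as slopes to the right and down, at radius r is drawn at 1 + k1 r^2 times it, then the intrinsics apply), "cam_to_world" (4x4, takes a point from camera to world coordinates). Camera axes: x right, y up, looking along -z (the intrinsics and any distortion apply to the point x, -y, -z); pixel columns grow to the right and rows downward; lengths in m; the calibration is good to about 2 mm. A picture is of the moment at which its call begins.
A pose or a line that the arm cannot do raises r.PlanningError and nothing moves.
- r.job_done(): hands the job in; it is judged then, once.
The state is a dict: "time": time; "joints": joint angles; "joint_vel": joint speeds; "effort": joint torques, N m; "position": TCP position; "eef_rot": TCP orientation; "wrist_force": force on the tool from outside, world axes, zero at the start; "wrist_torque": the same for the moment, N m; "finger_gap": opening from 0.0 (shut) to 1.0 (fully open); "gripper_force": force on a finger pad.
Only numpy, scipy, OpenCV 4.12 (cv2) and the standard library are available. Lean on these libraries where they do the work, as an engineer would, in place of code of your own. Each camera call takes 0.05 s, during which the arm holds its last target. There are 200 camera calls.

## Working session

There is one attempt and no reset: what is moved stays moved. The work goes in short steps, each a Python script; the robot and the scene stay as the last script left them, time stands still between calls to the robot, and variables do not carry over. Pictures are saved under pics/ and viewed, at most 10 in all, crops included, and the job is handed in when it is done.

```bash
mkdir -p pics; cat > h.py <<'E'
import numpy as np, cv2
from bench import r, claw, sense, eyes
def snap(n):
    s=eyes.snapshot(n); np.savez('%s.npz'%n,**s); return s
def load(n): return dict(np.load('%s.npz'%n))
def cloud(s):
    z=s['z_map']; h,w=z.shape; u,v=np.meshgrid(np.arange(w),np.arange(h))
    K=np.array([[s['fx'],0,s['cx']],[0,s['fy'],s['cy']],[0,0,1]],float)
    p=cv2.undistortPoints(np.stack([u,v],-1).reshape(-1,1,2).astype(np.float64),K,np.array([float(s['k1']),0,0,0])).reshape(h,w,2)
    P=np.stack([p[...,0]*z,-p[...,1]*z,-z,np.ones_like(z)],-1)@s['cam_to_world'].T
    P=P[...,:3].copy(); P[z<=0]=np.nan; return P
E
python3 - <<'E'
from h import *
print({k:v for k,v in sense().items()})
for n in('top','side'):
    s=snap(n); cv2.imwrite(f'pics/{n}1.png',s['color']); print(n,s['fx'],s['k1'],np.round(s['cam_to_world'],3).tolist())
E
```

```text
{'time': 0.0, 'joints': array([-1.36099430e+00,  3.42746582e-01,  1.52504644e+00, -5.29630993e-06,
        1.27536820e+00, -1.46006845e-01]), 'joint_vel': array([ 0.00164778, -0.00094353, -0.00053921,  0.00012754, -0.00080594,
        0.00047011]), 'effort': array([-8.40708708e-04, -4.33683336e+01, -2.46006811e+01, -2.33973733e-04,
        7.92500301e-03,  2.70031148e-05]), 'position': array([ 0.18282113, -0.49174423,  0.25260327]), 'eef_rot': array([-7.83803160e-04,  9.84216261e-01,  1.76968179e-01, -2.75440277e-05]), 'wrist_force': array([ 0.3188397 , -0.05382805, -0.41587176]), 'wrist_torque': array([-0.01845842,  0.06016496,  0.00821821]), 'gripper_force': 0.0, 'finger_gap': 1.0016039285115472}
top 442.9014325044214 -0.012507876387881298 [[0.023, 0.994, -0.102, 0.429], [-1.0, 0.023, -0.001, -0.145], [0.002, 0.102, 0.995, 1.276], [0.0, 0.0, 0.0, 1.0]]
side 451.3014373066364 -0.06692225680558805 [[-0.853, 0.25, -0.459, -0.182], [-0.522, -0.45, 0.725, 0.955], [-0.025, 0.857, 0.514, 0.876], [0.0, 0.0, 0.0, 1.0]]
```

View pics/top1.png

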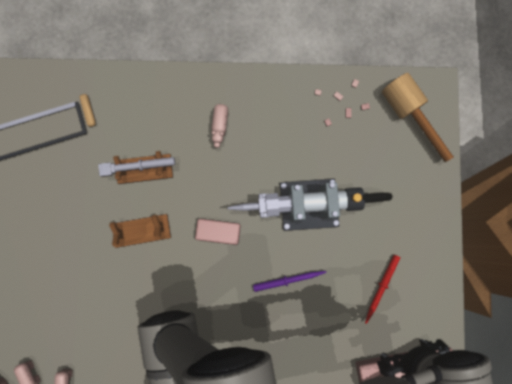

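View pics/side1.png

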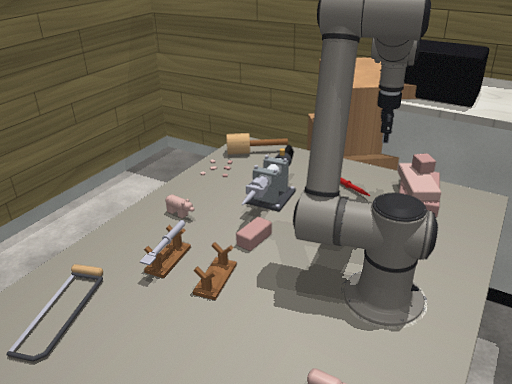

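The top view shows the hammer at (320,203) with its chisel pointing left, tip at (230,208). The empty rest is at (140,230) and the used rest with the spare at (140,166). The block is at (217,231) and the bear at (219,125).
These could be taken for the chisel: the hammer's own (245,207), the spare (140,166), the purple one (288,281) and the red one (382,288). I choose the one in the hammer's nose at (245,207).

```bash
python3 - <<'E'
from h import *
s=load('top');P=cloud(s)
c=s['color']
a=cv2.resize(c[165:245,215:400],None,fx=4,fy=4,interpolation=cv2.INTER_CUBIC)
b=cv2.resize(c[140:260,90:250],None,fx=3.5,fy=3.5,interpolation=cv2.INTER_CUBIC)[:280]
cv2.imwrite('pics/crop1.png',a)
def rep(n,u0,u1,v0,v1,z0,z1):
    Q=P[v0:v1,u0:u1].reshape(-1,3);Q=Q[(Q[:,2]>z0)&(Q[:,2]<z1)]
    rc=cv2.minAreaRect((Q[:,:2]*1000).astype(np.float32))
    l=cv2.fitLine((Q[:,:2]*1000).astype(np.float32),cv2.DIST_HUBER,0,.01,.01).ravel()
    print(n,len(Q),'rect',np.round(rc[0],1),np.round(rc[1],1),round(rc[2],1),'line',np.round(l,3),'z',np.round(np.percentile(Q[:,2],[1,50,99]),4))
rep('bench',300,400,230,270,-.1,.02)
rep('shank',225,262,195,218,.06,.14)
rep('chisel+sleeve',225,280,190,222,.06,.16)
rep('hammerall',215,400,170,240,.085,.2)
rep('erest base',95,185,205,255,.007,.03)
rep('erest sadd',95,185,205,255,.055,.1)
rep('erest all',95,185,205,255,.007,.1)
rep('spare',95,185,145,185,.06,.1)
rep('used rest base',95,185,150,190,.007,.03)
rep('block',185,250,212,250,.03,.07)
rep('bear',200,240,95,155,.02,.1)
print('heights along rows (x 100): sleeve');
for u in range(226,300,3): 
    q=P[190:225,u]; i=np.nanargmax(q[:,2]); print(u,190+i,np.round(q[i],3), 'width z>.085: ',np.round(np.ptp(q[q[:,2]>.085][:,0]) if (q[:,2]>.085).any() else 0,3))
E
```

```text
bench 3907 rect [ 401.3 -428.3] [111.1 286.5] 1.3 line [ 5.4000e-02 -9.9900e-01  4.0233e+02 -4.2648e+02] z [-0.0043  0.0017  0.0128]
shank 240 rect [ 512.  -124.6] [55.4 89.9] 1.3 line [ 1.12000e-01 -9.94000e-01  5.11215e+02 -1.28947e+02] z [0.0983 0.1086 0.1235]
chisel+sleeve 646 rect [ 515.5 -148.4] [ 61.3 137.5] 1.2 line [ 8.50000e-02 -9.96000e-01  5.13116e+02 -1.56962e+02] z [0.0989 0.1191 0.1348]
hammerall 2937 rect [ 527.4 -298.2] [ 90. 439.] 5.4 line [ 9.20000e-02 -9.96000e-01  5.26263e+02 -2.99985e+02] z [0.0968 0.1266 0.1529]
erest base 1108 rect [444.4 175. ] [139.5 252.1] 1.4 line [ 2.25000e-01 -9.74000e-01  4.42371e+02  1.63231e+02] z [0.0074 0.0147 0.0222]
erest sadd 296 rect [442. 169.] [ 64.6 128.7] 11.8 line [ 2.12000e-01 -9.77000e-01  4.42634e+02  1.70686e+02] z [0.0568 0.074  0.0865]
erest all 1446 rect [444.4 175. ] [139.5 252.1] 1.4 line [ 2.21000e-01 -9.75000e-01  4.42204e+02  1.65230e+02] z [0.0074 0.0156 0.0843]
spare 835 rect [620.3 174.3] [ 65.4 207.6] 7.9 line [ 1.37000e-01 -9.91000e-01  6.18637e+02  1.73840e+02] z [0.0661 0.079  0.0888]
used rest base 779 r
[... 1011 characters left out ...]
124] width z>.085:  0.042
262 202 [ 0.522 -0.172  0.124] width z>.085:  0.058
265 209 [ 0.504 -0.18   0.123] width z>.085:  0.061
268 209 [ 0.503 -0.187  0.134] width z>.085:  0.055
271 204 [ 0.516 -0.195  0.134] width z>.085:  0.058
274 203 [ 0.519 -0.203  0.136] width z>.085:  0.058
277 199 [ 0.53  -0.21   0.134] width z>.085:  0.054
280 201 [ 0.525 -0.219  0.126] width z>.085:  0.04
283 204 [ 0.518 -0.227  0.123] width z>.085:  0.036
286 206 [ 0.513 -0.235  0.123] width z>.085:  0.037
289 204 [ 0.518 -0.242  0.126] width z>.085:  0.055
292 206 [ 0.512 -0.249  0.14 ] width z>.085:  0.076
295 210 [ 0.502 -0.256  0.141] width z>.085:  0.072
298 215 [ 0.489 -0.263  0.15 ] width z>.085:  0.075
```

View pics/crop1.png

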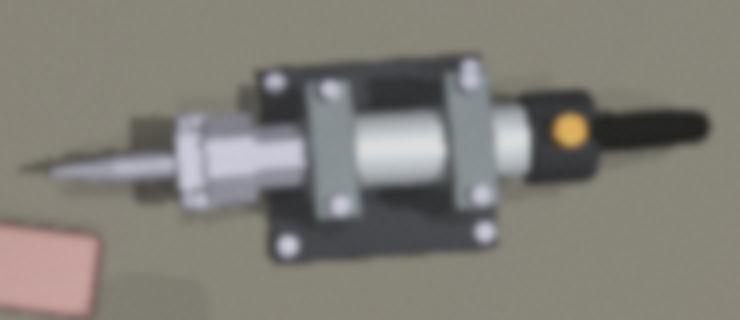

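The crop confirms the choice: silver chisel at left, flange front at about column 259, row 205, sleeve tube behind it, and the block corner at (240,225). Next I refine the axis, flange and rest from depth and colour, using both cameras.

```bash
python3 - <<'E'
from h import *
T=load('top');S=load('side');PT=cloud(T);PS=cloud(S)
def ln(Q,n):
    l=cv2.fitLine((Q[:,:2]*1000).astype(np.float32),cv2.DIST_HUBER,0,.01,.01).ravel()
    print(n,len(Q),np.round(l,3),'ang',round(np.degrees(np.arctan2(l[1],l[0]))%180,2),'x at y=-170: ',round(l[2]+l[0]/l[1]*(-170-l[3]),1)); return l
for n,P in(('top',PT),('side',PS)):
    Q=P.reshape(-1,3); Q=Q[np.isfinite(Q[:,0])]
    near=lambda y0,y1,z0,z1,x0=.46,x1=.57:Q[(Q[:,1]>y0)&(Q[:,1]<y1)&(Q[:,2]>z0)&(Q[:,2]<z1)&(Q[:,0]>x0)&(Q[:,0]<x1)]
    ln(near(-.155,-.09,.09,.125),n+' shank')
    ln(near(-.215,-.185,.09,.15),n+' tube')
    ln(near(-.52,-.17,.09,.2),n+' hammer')
    q=near(-.2,-.07,.085,.15,.47,.565)
    for lat0,lat1 in((-.035,-.018),(-.01,.01),(.018,.035)):
        d=q[:,0]-(.515-.092*(q[:,1]+.165)); m=(d>lat0)&(d<lat1); print('  lat',lat0,'max y 90/98/100',np.round(np.percentile(q[m,1],[90,98,100]),4),m.sum())
    tip=near(-.12,-.03,.085,.13); print('  tip ymax',np.round(tip[tip[:,1].argmax()],4))
    s=T if n=='top' else S
    hsv=cv2.cvtColor(s['color'],cv2.COLOR_BGR2HSV).reshape(-1,3)
    A=P.reshape(-1,3)
    wood=(hsv[:,0]<18)&(hsv[:,1]>130)&(A[:,0]>.37)&(A[:,0]<.53)&(A[:,1]>.05)&(A[:,1]<.3)
    W=A[wood]; print(' wood',len(W))
    for nm,z0,z1 in(('base',.003,.025),('all',-.01,.1),('sadd',.05,.1)):
        w=W[(W[:,2]>z0)&(W[:,2]<z1)]; rc=cv2.minAreaRect((w[:,:2]*1000).astype(np.float32)); l=ln(w,nm); print('   rect',np.round(rc,1).tolist() if 0 else (np.round(rc[0],1),np.round(rc[1],1),round(rc[2],1)))
    w=W[(W[:,2]>.05)]; 
    for m in(w[:,1]>.17,w[:,1]<=.17):
        rc=cv2.minAreaRect((w[m,:2]*1000).astype(np.float32)); print('   saddle',np.round(rc[0],1),np.round(rc[1],1),round(rc[2],1),'mean',np.round(w[m].mean(0),4))
E
```

```text
top shank 147 [ 9.20000e-02 -9.96000e-01  5.10175e+02 -1.23309e+02] ang 95.29 x at y=-170:  514.5
top tube 254 [ 1.00000e+00 -1.00000e-02  5.16143e+02 -1.99999e+02] ang 179.44 x at y=-170:  -2578.1
top hammer 2643 [ 9.40000e-02 -9.96000e-01  5.28724e+02 -3.32163e+02] ang 95.38 x at y=-170:  513.4
  lat -0.035 max y 90/98/100 [-0.1699 -0.1673 -0.1672] 63
  lat -0.01 max y 90/98/100 [-0.1011 -0.085  -0.0798] 288
  lat 0.018 max y 90/98/100 [-0.1636 -0.1611 -0.161 ] 65
  tip ymax [ 0.5052 -0.0798  0.1038]
 wood 1169
base 922 [ 2.16000e-01 -9.76000e-01  4.41336e+02  1.64874e+02] ang 102.45 x at y=-170:  515.3
   rect (array([442.4, 162.6]), array([ 62.8, 143.7]), 11.1)
all 1169 [ 2.12000e-01 -9.77000e-01  4.41586e+02  1.63852e+02] ang 102.24 x at y=-170:  514.0
   rect (array([442.3, 162.6]), array([ 63. , 143.9]), 11.3)
sadd 236 [ 1.87000e-01 -9.82000e-01  4.42217e+02  1.60348e+02] ang 100.77 x at y=-170:  505.0
   rect (array([439.6, 167. ]), array([ 58.6, 125.6]), 11.9)
   saddle [428.1 222. ] [58.8 12.3] 13.1 mean [0.4291 0.222  0.0724]
   saddle [450.5 112.5] [57.4 14.8] 12.4 mean [
[... 441 characters left out ...]
.018 max y 90/98/100 [-0.1611 -0.1598 -0.1596] 36
  tip ymax [ 0.5007 -0.0779  0.1053]
 wood 1127
base 742 [ 1.75000e-01 -9.85000e-01  4.29624e+02  1.79167e+02] ang 100.06 x at y=-170:  491.6
   rect (array([440.7, 172.9]), array([ 71.2, 160.3]), 11.1)
all 1127 [ 2.09000e-01 -9.78000e-01  4.32892e+02  1.82118e+02] ang 102.06 x at y=-170:  508.1
   rect (array([440.7, 172.9]), array([ 71.2, 160.3]), 11.1)
sadd 256 [ 2.44000e-01 -9.70000e-01  4.42597e+02  1.77915e+02] ang 104.13 x at y=-170:  530.2
   rect (array([439.4, 172. ]), array([ 62.2, 130.8]), 11.1)
   saddle [428.7 227.2] [62.2 18.6] 11.7 mean [0.4281 0.2301 0.0702]
   saddle [452.5 115.9] [58.2 15.6] 11.0 mean [0.4545 0.1179 0.0695]
```

```bash
cat >> h.py <<'E'
F=np.array([.5134,-.163,0]); A0=np.radians(95.35); hx=np.array([np.cos(A0),np.sin(A0),0])
C=np.array([.4403,.1705,0]); A1=np.radians(101.5); cx=np.array([np.cos(A1),np.sin(A1),0])
Q=lambda a:[0,np.cos(a/2),np.sin(a/2),0]
def H(d,z): return F+hx*d+[0,0,z]
def st(n=''):
    s=sense(); p=s['position']; f=s['wrist_force']; l=np.array([hx[1],-hx[0],0])
    print(n,'t%.1f'%s['time'],'d %.4f lat %.4f z %.4f'%((p-F)@hx,(p-F)@l,p[2]),'F ax %.1f lat %.1f z %.1f'%(f@hx,f@l,f[2]),'gap %.3f gf %.1f'%(s['finger_gap'],s['gripper_force'])); return s
E
python3 - <<'E'
from h import *
print(r.solve_ik(H(.024,.22),Q(A0)),r.solve_ik(C+[0,0,.2],Q(A1)))
r.move_to(H(.024,.22),Q(A0)); claw.move_gripper(.43); st('above')
print(r.move_l(H(.024,.114),vel=.12,force_limit=8)); st('down')
s=snap('side'); cv2.imwrite('pics/s2.png',cv2.resize(s['color'][130:230,190:340],None,fx=5,fy=5,interpolation=cv2.INTER_CUBIC))
E
```

```text
[-4.10422788e-01  3.79691409e-01  1.56385250e+00 -4.44089210e-16
  1.19804874e+00 -5.03797903e-01] [ 2.06930347e-01  3.00099593e-01  1.74575568e+00 -4.44089210e-16
  1.09573738e+00  6.21748297e-03]
above t2.4 d 0.0239 lat -0.0000 z 0.2200 F ax 0.1 lat 0.2 z 0.3 gap 0.428 gf 0.0
False
down t3.4 d 0.0238 lat 0.0004 z 0.1146 F ax 0.5 lat -0.5 z -0.4 gap 0.427 gf 0.0
```

View pics/s2.png

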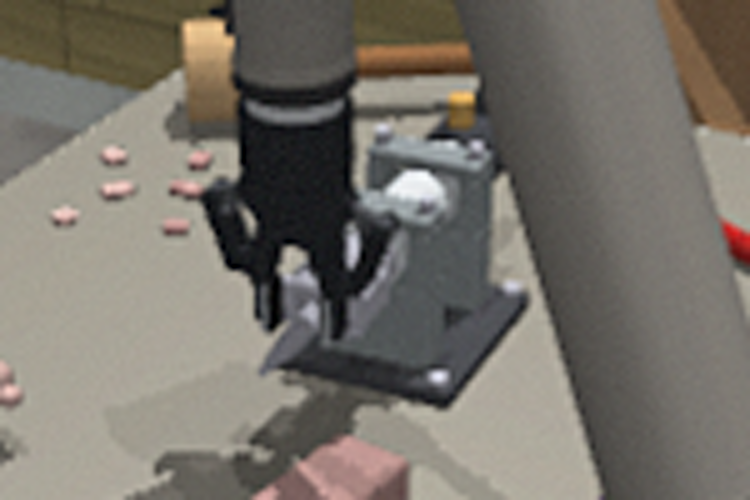

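The fingers straddle the shank, tips at crop (268,325) and (338,335), with the chisel between them and the flange behind. Next is the push.

```bash
python3 - <<'E'
from h import *
for d in (.014,.010,.006,.002): 
    hit=r.move_l(H(d,.114),vel=.04,force_limit=16); st(hit)
    if hit: break
else:
    hit=r.move_l(H(-.012,.114),vel=.03,force_limit=16); st(hit)
E
```

```text
False t3.9 d 0.0136 lat 0.0000 z 0.1141 F ax -0.3 lat 0.6 z 0.5 gap 0.434 gf 0.0
False t4.1 d 0.0104 lat -0.0002 z 0.1138 F ax 2.6 lat 0.9 z -0.6 gap 0.433 gf 1.4
False t4.4 d 0.0062 lat -0.0001 z 0.1138 F ax 4.2 lat 0.0 z -0.1 gap 0.428 gf 1.7
False t4.6 d 0.0022 lat -0.0001 z 0.1139 F ax 4.0 lat 0.9 z -1.3 gap 0.431 gf 2.0
True t5.0 d -0.0024 lat -0.0007 z 0.1134 F ax 5.7 lat 0.4 z 0.6 gap 0.432 gf 2.7
```

```bash
python3 - <<'E'
from h import *
print(r.move_l(H(-.0034,.114),vel=.02,force_limit=15)); r.wait(.2); st('push')
claw.move_gripper(0.0); st('grip'); r.wait(.2); st('grip')
s=snap('top'); cv2.imwrite('pics/t3.png',cv2.resize(s['color'][165:245,215:345],None,fx=5,fy=5,interpolation=cv2.INTER_CUBIC))
E
```

```text
False
push t5.4 d -0.0029 lat -0.0002 z 0.1140 F ax 5.1 lat -0.2 z 0.3 gap 0.428 gf 2.6
grip t5.7 d -0.0030 lat 0.0000 z 0.1141 F ax 5.9 lat 0.7 z -0.0 gap 0.186 gf 61.1
grip t5.9 d -0.0030 lat 0.0000 z 0.1141 F ax 5.6 lat -0.2 z 1.6 gap 0.181 gf 61.1
```

```bash
python3 - <<'E'
from h import *
z=sense()['position'][2]
for d in (.004,.012,.03,.06,.1,.126,.142):
    hit=r.move_l(H(d,.114),vel=.06,force_limit=30); st(hit)
    if hit: break
r.wait(.3); st('end')
for n in('top','side'): snap(n)
s=load('top'); a=cv2.resize(s['color'][165:245,150:345],None,fx=4,fy=4,interpolation=cv2.INTER_CUBIC)
s=load('side'); b=cv2.resize(s['color'][130:260,150:345],None,fx=2.1,fy=2.1,interpolation=cv2.INTER_CUBIC)
b=cv2.copyMakeBorder(b,0,0,0,a.shape[1]-b.shape[1],0); cv2.imwrite('pics/c4.png',np.vstack([a,b])[:600])
E
```

```text
False t6.2 d 0.0046 lat -0.0000 z 0.1141 F ax 4.8 lat -0.6 z 1.4 gap 0.183 gf 60.7
False t6.5 d 0.0122 lat 0.0000 z 0.1140 F ax 0.4 lat -0.6 z -0.3 gap 0.178 gf 58.6
False t7.0 d 0.0308 lat -0.0000 z 0.1140 F ax 2.6 lat -0.5 z -2.8 gap 0.186 gf 58.8
False t7.6 d 0.0601 lat 0.0001 z 0.1141 F ax -0.2 lat -0.2 z -2.8 gap 0.183 gf 58.8
False t8.4 d 0.1000 lat 0.0001 z 0.1140 F ax -0.1 lat -0.2 z -4.9 gap 0.178 gf 58.7
False t9.0 d 0.1263 lat 0.0001 z 0.1141 F ax 0.0 lat 0.3 z -3.9 gap 0.182 gf 58.7
False t9.4 d 0.1424 lat 0.0000 z 0.1140 F ax -0.2 lat -0.3 z -5.0 gap 0.179 gf 58.7
end t9.8 d 0.1418 lat 0.0000 z 0.1140 F ax -1.1 lat 0.7 z -4.5 gap 0.183 gf 58.7
```

View pics/c4.png

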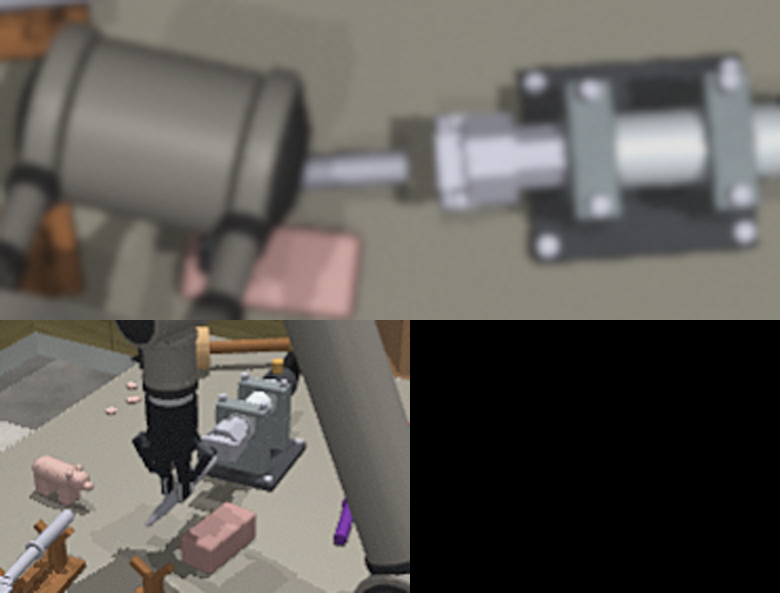

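The chisel is out: tail at top crop (407,165), a gap, then the flange back forward at (437,160). The side view shows the chisel level in the fingers. I check its pitch before placing it.

```bash
python3 - <<'E'
from h import *
l=np.array([hx[1],-hx[0],0])
for n in('top','side'):
    s=load(n);P=cloud(s).reshape(-1,3); P=P[np.isfinite(P[:,0])]; d=(P-F)@hx; t=(P-F)@l
    for a,b in((.005,.03),(.03,.05),(.05,.07),(.07,.09),(.09,.11),(.11,.127),(.16,.18),(.18,.2),(.2,.215),(.215,.24)):
        m=(d>a)&(d<b)&(abs(t)<.025)&(P[:,2]>.07)&(P[:,2]<.135)
        if m.sum()>3: print(n,a,m.sum(),'d',np.round([d[m].min(),d[m].max()],3),'lat',np.round(np.median(t[m]),4),'ztop',np.round(np.percentile(P[m,2],[50,90]),4))
E
```

```text
top 0.005 31 d [0.02 0.03] lat 0.0005 ztop [0.1066 0.1106]
top 0.03 61 d [0.03 0.05] lat -0.0006 ztop [0.1078 0.111 ]
top 0.05 64 d [0.051 0.07 ] lat 0.0016 ztop [0.1074 0.1115]
top 0.07 52 d [0.07 0.09] lat -0.0015 ztop [0.1087 0.1118]
side 0.005 6 d [0.02  0.028] lat -0.0086 ztop [0.1035 0.1081]
side 0.03 10 d [0.03  0.049] lat -0.0096 ztop [0.1026 0.1064]
side 0.05 7 d [0.052 0.067] lat -0.0094 ztop [0.1031 0.1057]
side 0.07 7 d [0.073 0.089] lat -0.0097 ztop [0.1044 0.1074]
side 0.09 5 d [0.091 0.109] lat -0.0093 ztop [0.1031 0.1068]
side 0.11 8 d [0.111 0.124] lat -0.012 ztop [0.1062 0.1089]
side 0.16 24 d [0.16  0.179] lat -0.0039 ztop [0.1094 0.1121]
side 0.18 29 d [0.18 0.2 ] lat -0.0042 ztop [0.1082 0.1117]
side 0.2 16 d [0.201 0.215] lat -0.0016 ztop [0.107  0.1099]
side 0.215 11 d [0.215 0.23 ] lat -0.001 ztop [0.1059 0.1082]
```

```bash
python3 - <<'E'
from h import *
T=C+cx*.0243
r.move_l(H(.145,.185),vel=.12)
r.move_l(T+[0,0,.185],Q(A1),vel=.12); st('above')
r.move_l(T+[0,0,.125],vel=.1); r.wait(.3); st('near')
for n in('top','side'): snap(n)
from h import load
for n in('top','side'):
    s=load(n);P=cloud(s).reshape(-1,3); P=P[np.isfinite(P[:,0])]; l=np.array([cx[1],-cx[0],0]); d=(P-C)@cx; t=(P-C)@l
    for a,b in((-.11,-.09),(-.09,-.07),(-.07,-.04),(-.04,-.02),(.04,.06),(.06,.08),(.08,.1),(.1,.13)):
        m=(d>a)&(d<b)&(abs(t)<.025)&(P[:,2]>.09)&(P[:,2]<.14)
        if m.sum()>3: print(n,a,m.sum(),'d',np.round([d[m].min(),d[m].max()],3),'lat',np.round(np.median(t[m]),4),'ztop',np.round(np.percentile(P[m,2],[50,90]),4))
s=load('side'); cv2.imwrite('pics/s5.png',cv2.resize(s['color'][190:320,120:280],None,fx=4.5,fy=4.5,interpolation=cv2.INTER_CUBIC))
E
```

```text
above t12.6 d 0.3626 lat -0.0441 z 0.1850 F ax 0.5 lat -0.8 z -5.4 gap 0.178 gf 58.7
near t13.6 d 0.3631 lat -0.0441 z 0.1254 F ax 0.9 lat 0.1 z -4.3 gap 0.187 gf 58.7
top -0.11 33 d [-0.098 -0.09 ] lat 0.0002 ztop [0.1183 0.1221]
top -0.09 64 d [-0.089 -0.07 ] lat 0.0009 ztop [0.1191 0.1225]
top -0.07 98 d [-0.07 -0.04] lat 0.0006 ztop [0.1189 0.1222]
top -0.04 64 d [-0.04 -0.02] lat 0.0006 ztop [0.1195 0.1239]
side -0.11 4 d [-0.096 -0.091] lat 0.0 ztop [0.1227 0.1236]
side -0.07 18 d [-0.068 -0.04 ] lat 0.0029 ztop [0.1224 0.1243]
side -0.04 5 d [-0.038 -0.035] lat -0.0018 ztop [0.1232 0.1249]
side 0.04 36 d [0.041 0.06 ] lat -0.0037 ztop [0.1197 0.1229]
side 0.06 42 d [0.06 0.08] lat -0.0031 ztop [0.119  0.1227]
side 0.08 27 d [0.081 0.1  ] lat -0.0009 ztop [0.1175 0.1207]
side 0.1 12 d [0.1   0.112] lat -0.0 ztop [0.1154 0.1177]
```

View pics/s5.png

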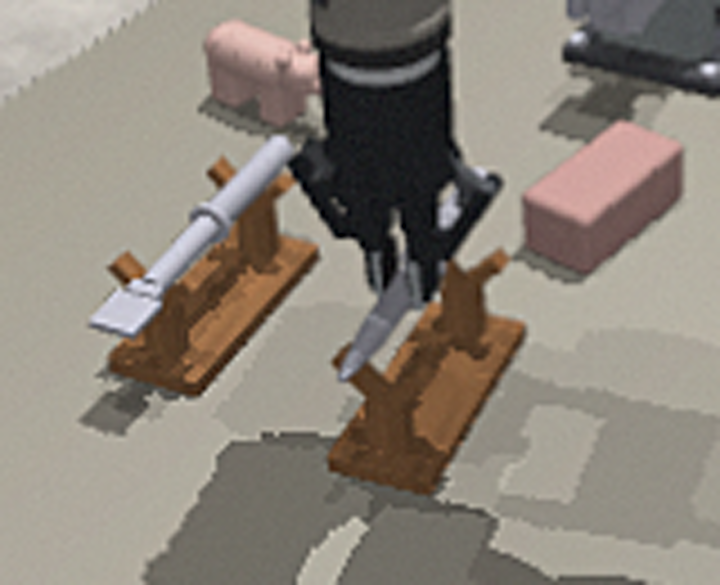

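The chisel sits above the saddles, tip at crop (345,375). It is aligned with the rest, spanning -98 to +112 mm lengthwise. I lower it with a force guard and release.

```bash
python3 - <<'E'
from h import *
T=C+cx*.0243
r.move_l(T+[0,0,.096],vel=.08,force_limit=12); st('96')
print(r.move_l(T+[0,0,.083],vel=.02,force_limit=5)); r.wait(.2); st('touch')
for o in (.22,.26,.32,.6): claw.move_gripper(o); st('open')
r.wait(.2); r.move_l(T+[0,0,.24],vel=.12); 
j=sense()['joints'].copy(); j[0]=-.75; r.goto_joints(j); r.wait(.5); st('away')
for n in('top','side'): snap(n)
l=np.array([cx[1],-cx[0],0])
for n in('top','side'):
    s=load(n);P=cloud(s).reshape(-1,3); P=P[np.isfinite(P[:,0])]; d=(P-C)@cx; t=(P-C)@l
    for a,b in((-.12,-.09),(-.09,-.07),(-.045,-.02),(-.02,0),(0,.02),(.02,.045),(.07,.09),(.09,.13)):
        m=(d>a)&(d<b)&(abs(t)<.02)&(P[:,2]>.055)&(P[:,2]<.1)
        if m.sum()>3: print(n,a,m.sum(),'d',np.round([d[m].min(),d[m].max()],3),'lat',np.round(np.median(t[m]),4),'ztop',np.round(np.percentile(P[m,2],[50,90]),4))
a=cv2.resize(load('side')['color'][130:310,120:320],None,fx=3,fy=3,interpolation=cv2.INTER_CUBIC)[:,:]
cv2.imwrite('pics/f6.png',a); cv2.imwrite('pics/f7.png',load('top')['color'])
E
```

```text
96 t14.2 d 0.3630 lat -0.0443 z 0.0959 F ax 0.4 lat 0.2 z -4.7 gap 0.183 gf 58.7
True
touch t15.0 d 0.3631 lat -0.0437 z 0.0864 F ax 0.4 lat 2.8 z 5.4 gap 0.182 gf 59.7
open t15.2 d 0.3631 lat -0.0441 z 0.0860 F ax 0.2 lat 4.5 z 2.6 gap 0.218 gf 1.9
open t15.4 d 0.3628 lat -0.0457 z 0.0853 F ax 0.2 lat -0.3 z 0.0 gap 0.261 gf 0.2
open t15.6 d 0.3629 lat -0.0453 z 0.0855 F ax -1.0 lat 0.5 z -0.3 gap 0.320 gf 0.0
open t16.0 d 0.3630 lat -0.0448 z 0.0857 F ax -0.8 lat 0.5 z -0.2 gap 0.600 gf 0.0
away t19.8 d -0.0902 lat -0.1261 z 0.2394 F ax -0.6 lat -0.3 z -0.2 gap 0.596 gf 0.0
top -0.12 31 d [-0.098 -0.09 ] lat 0.0011 ztop [0.0831 0.088 ]
top -0.09 60 d [-0.09 -0.07] lat 0.0015 ztop [0.0839 0.087 ]
top -0.045 73 d [-0.045 -0.02 ] lat 0.0012 ztop [0.0823 0.0867]
top -0.02 64 d [-0.02 -0.  ] lat 0.0008 ztop [0.0821 0.0869]
top 0 48 d [0.001 0.02 ] lat 0.001 ztop [0.0797 0.085 ]
top 0.02 62 d [0.02  0.045] lat 0.0008 ztop [0.0801 0.0834]
top 0.07 32 d [0.07 0.09] lat 0.001 ztop [0.0767 0.0787]
top 0.09 21 d [0.09  0.108] lat 0.001 ztop [0.0736 0.0772]
side -0.12 14 d [-0.097 -0.09 ] lat -0.0057 ztop [0.0855 0.0883]
side -0.09 34 d [-0.089 -0.071] lat -0.0028 ztop [0.0856 0.0878]
side -0.045 47 d [-0.045 -0.022] lat -0.0025 ztop [0.084  0.0875]
side -0.02 59 d [-0.02 -0.  ] lat -0.0039 ztop [0.0824 0.0886]
side 0 36 d [0.    0.019] lat -0.0031 ztop [0.0819 0.0851]
side 0.02 49 d [0.021 0.045] lat -0.0021 ztop [0.081  0.0835]
side 0.07 38 d [0.071 0.09 ] lat -0.0006 ztop [0.0783 0.0798]
side 0.09 24 d [0.09  0.112] lat 0.0003 ztop [0.0741 0.077 ]
```

View pics/f6.png

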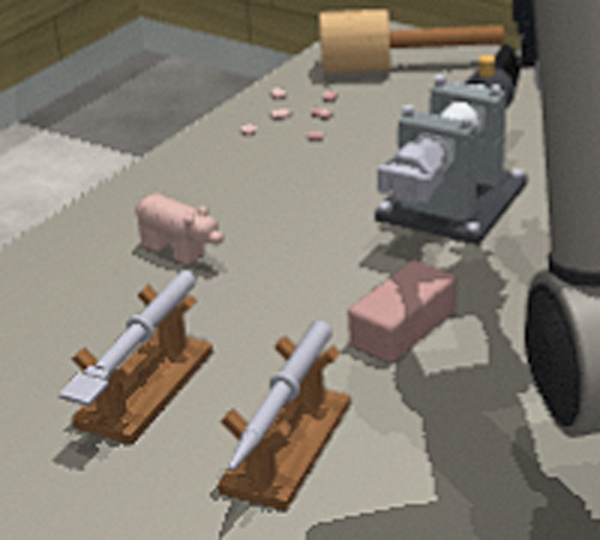

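View pics/f7.png

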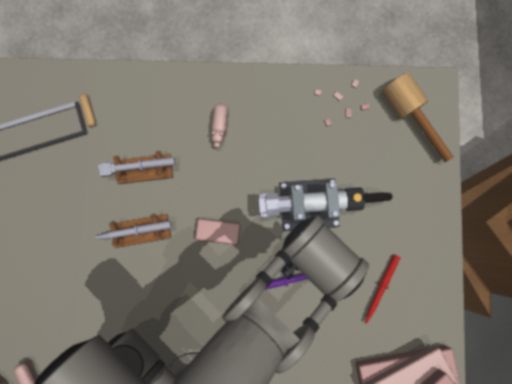

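The chisel lies in both saddles, from (97,236) to (171,226) in the top view. The sleeve is forward (flange at column 259), and the spare, bear and block have not moved. I hand it in.

```bash
python3 - <<'E'
from h import *
print(r.job_done())
E
```

```text
the job is handed in; nothing more can be done
None
```

The point chisel is out of the hammer and lying released in both saddles of the empty rest, with the sleeve forward again and the spare chisel, bear and block unmoved; I handed the job in at about 20 s, and no verdict was returned.

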